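Set the fume extractor's damper to the third click

TASK

The damper lever on top of the fume extractor's gate box was left part-way open: push it with a fingertip until it is fully closed (at the end of its slot farther from the round duct), then push it back towards the duct, counting the clicks from closed, and leave it resting in the third click. Only push the lever, never pinch or grip it, and leave the pliers, the circuit board and the jar where they lie.

Things in the scene. Friction and masses are not known exactly. Their poses are not given: they have to be found in the camera images.
- gate_box: Grey steel gate box fixed to the bench, 130 (x) by 240 (y) by 70 mm high; a straight slot runs along y in the middle of its flat top, bordered by an aluminium plate. A round duct stub with black nozzle (68 mm across, level, no higher than the box) leaves its +y end, out to y = 220 mm. Origin: centre of the underside, at bench level; y points along the slot towards the duct.
- lever_top (a point): Middle of the top face of the damper lever: an upright black plastic tab, the only thing standing up from the box's top, 34 mm wide across the slot (x), 12 mm thick along it (y), 40 mm high; lower edge 1.5 mm and top face 41.5 mm above the box's top. It moves with the tab, always at x = 0 of the box, and at y = -35 mm + joint value.
- lever (a joint): Lever travel, m: 0 = fully closed, at the stop farther from the duct; grows towards the duct (+y of the box) to a stop at 0.070. Clicks (notches) every 14 mm: third at 0.042. About 4 to 6 N pushes it out of a notch; resistance fades by half-way, then it jumps the last 7 mm or so into the next notch by itself and stays. Starts in or near any notch, first to fifth.
- pliers: Bystander: loose pliers with two red handles, about 150 mm long (x, jaws to +x), 60 mm wide and 16 mm high, lying flat on the bench beside the box. Origin: underside, middle.
- board: Bystander: loose green circuit board, 75 by 110 mm with parts up to 30 mm high, lying on the bench beside the box. Origin: centre of the underside.
- jar: Bystander: loose small jar with a lid, 44 mm across, 55 mm high, standing on the bench by the box's end away from the duct. Origin: centre of the underside.

How it is judged:
On the way:
1. the lever is pushed fully closed (within 3 mm of its stop) (value of joint lever below 0.003 m), for 0.1 s.
At the end, for the whole second after the job is handed in: The lever, after having been fully closed, rests in the third click from closed (0.042 m, within 3 mm), and the pliers, board and jar are within 15 mm of where they began (value of joint lever between 0.039 and 0.045 m and velocity of joint lever between -0.005 and 0.005 m/s and distance of each of pliers, board, jar from where it was at the start of the episode below 0.015 m); the robot touches nothing.
It fails at once if the lever is pinched: pressed with over 1.5 N on its two opposite faces at once (contact force between the fingers and lever_c0 above 1.5 N and contact force between the fingers and lever_c1 above 1.5 N).
It fails at once if the pliers, board or jar is lifted or shifted by more than 15 mm (distance of any of pliers, board, jar from where it was at the start of the episode above 0.015 m).
It also fails if it takes over 67 s, if anything falls off the work surface, if the arm or the gripper's body presses on something with over 40 N, if the wrist force passes 120 N, or if a joint passes its speed limit or range.

ROBOT

A 6-joint arm with a two-finger parallel gripper is mounted at the origin on the work surface. World frame = base frame: x ahead of the robot, y to its left, z up, the work surface at z = 0. Lengths are in m, angles in rad, forces in N, time in s.
With the tool pointing down it reaches from about 0.25 to 0.775 m from the base axis. Payload 4 kg.
Tool frame: the origin (TCP) lies on the centre line of the jaws, within the pads' length; the fingertips stand 14 mm ahead of it and the grasp point (between the pads) lies 5 mm behind it (robot.tcp_to_tips is the distance from the TCP to the fingertips, in m); z points along the fingers, y is the line along which they close (so a half turn about z gives the same grasp; the last joint's range is limited). The gripper opens to 94 mm and grips with 3 to 60 N. Pads are 16 mm wide; open, the fingers measure 119 mm over their backs; the gripper's body (75 mm by 177 mm) begins 78 mm behind the grasp point.
Start: joints at [-1.301, 0.087, 1.371, -0, 1.684, -0.103], TCP at [0.2, -0.512, 0.22] pointing down, gripper open.
Joint ranges: [-3.1, 3.1], [-0.76, 2.03], [0.27, 2.55], [-1.08, 4.22], [0.17, 2.65], [-2.57, 2.57]. Speed limits (rad/s): [2.79, 2.79, 3.14, 3.14, 3.14, 3.14].

INTERFACE

Orientations are given as [roll, pitch, yaw] about the fixed x, y, z axes, in that order (R = Rz(yaw) Ry(pitch) Rx(roll)).
In Python, from bench import robot gives the robot as it stands.
- The arm moves only by the tool carry_out, never from a script. Its argument "increments" is a list of rows, each a list of 3 entries, a list of its own where there are three numbers: the closure in counts, from 0 (fully open) to 255 (shut), then the shift along the tool's x, y, z in mm, then the turn about the tool's z in degrees. In form: [[fingers, [dx, dy, dz], twist], ...]. A call has 1 to 8 rows; each row shifts and turns the commanded pose from where the row before left it, along the tool's axes as they then stand; what a row does not reach is not made up. A row lasts 1/10 s, in which the tool goes at most 50 mm and 8.59 degrees, less where a joint would pass 70% of its speed; a pose out of reach is approached as far as the arm can. A call with a gripper value outside its range is refused whole. The fingers move at their own pace and stop on an object; the grip force is fixed at half the most. Time passes only in rows, so rows that do not move let the fingers close. It gives the time, the measured TCP pose, the force, the opening and the grip force at its end, in the units of the state.
- robot.get_obs(): the state, without advancing time (a new reading comes with each control period).
- robot.snapshot(name): name is "scene" or "side" or "wrist"; returns the picture (384x512x3 uint8, blue, green, red); there is no depth.
- robot.get_calibration(name): a dict with "vfov" (degrees; the focal length in pixels is half the picture's height over the tangent of half this angle, whatever the lens; pixels are square), "cx", "cy" (the principal point, pixels), "T" (4x4, takes a point from camera to world coordinates). Camera axes: x right, y down, z forward; pixel columns grow to the right and rows downward; lengths in m; the calibration is good to about 2 mm. The wrist camera is an equidistant fisheye: a pixel r from the principal point sees the ray r / f radians off the axis. A picture is of the moment at which its call begins: read the wrist's pose just before it. get_calibration takes no time and is no camera call; for the wrist camera it gives the pose at the moment of the call.
- robot.close_job(): hands the job in; it is judged then, once.
The state is a dict: "time": time; "joint_positions": joint angles; "qvel": joint speeds; "joint_torque": joint torques, N m; "tool_pos": TCP position; "ee_rot": TCP orientation; "wrist_force": force on the tool from outside, world axes, zero at the start; "wrist_torque": the same for the moment, N m; "width": finger opening in m; "finger_force": force on a finger pad.
Only numpy, scipy, OpenCV 4.12 (cv2) and the standard library are available. Lean on these libraries where they do the work, as an engineer would, in place of code of your own. Each camera call takes 0.05 s, during which the arm holds its last target. There are 200 camera calls.

## Working session

There is one attempt and no reset: what is moved stays moved. The work goes in short steps, Python scripts to look and compute and a tool call to move; the robot and the scene stay as the last step left them, time stands still between calls to the robot, and variables do not carry over. Pictures are saved under pics/ and viewed, at most 10 in all, crops included, and the job is handed in when it is done.

Besides the shell and the picture viewer there is one more tool, called after "Emit:" as name(argument=value, ...), one argument or row to a line, values as JSON. carry_out: Moves the arm, as the interface text tells. Its arguments: {"type":"object","properties":{"increments":{"type":"array","items":{"type":"array"}}},"required":["increments"]}

```bash
mkdir -p pics
python3 - <<'E'
from bench import robot
import cv2,numpy as np
a=robot.snapshot("scene");b=robot.snapshot("side")
cv2.imwrite("pics/scene.png",a);cv2.imwrite("pics/side.png",b)
for n in("scene","side"):
    c=robot.get_calibration(n);print(n,c["vfov"],c["cx"],c["cy"],np.round(c["T"],3).tolist())
o=robot.get_obs();print(o["time"],o["tool_pos"],o["ee_rot"],o["wrist_force"])
E
```

```text
scene 55.375819382577426 255.67571476255247 200.51715926104478 [[0.345, 0.468, -0.814, 1.107], [0.938, -0.164, 0.304, -0.208], [0.008, -0.869, -0.496, 0.428], [0.0, 0.0, 0.0, 1.0]]
side 43.329214600754796 254.04655392551967 185.00849443412696 [[0.985, -0.092, 0.147, 0.449], [-0.173, -0.58, 0.796, -0.746], [0.012, -0.809, -0.587, 0.635], [0.0, 0.0, 0.0, 1.0]]
0.1 [ 0.20019165 -0.511784    0.21841302] [-3.13959532e+00 -1.83910183e-04  3.72816599e-01] [ 0.11629018 -0.10194968 -0.39854278]
```

View pics/scene.png

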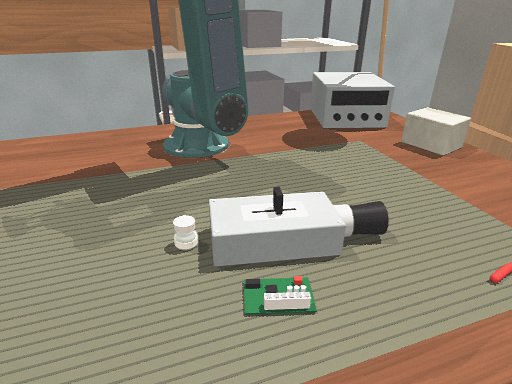

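View pics/side.png

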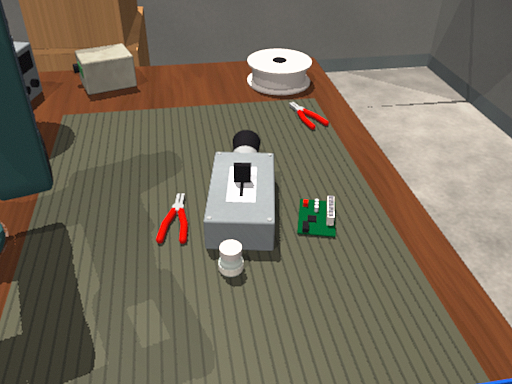

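Scene: the box lies along the picture, with the lever at (278,200), the jar at (185,235) and the duct to the right. Side: the box top has corners near (218,153), (273,153), (275,222), (208,218), and the lever is at (242,172). I'll enlarge both for corner picking.

Run:
```python
import cv2,numpy as np
a=cv2.imread("pics/scene.png")[170:270,200:400];b=cv2.imread("pics/side.png")[120:270,190:290]
A=cv2.resize(a,None,fx=4,fy=4,interpolation=cv2.INTER_CUBIC)  #800x400
cv2.imwrite("pics/a4.png",A)
cv2.imwrite("pics/b4.png",cv2.resize(b,None,fx=4,fy=4,interpolation=cv2.INTER_CUBIC))
```

```text
(no output)
```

View pics/a4.png

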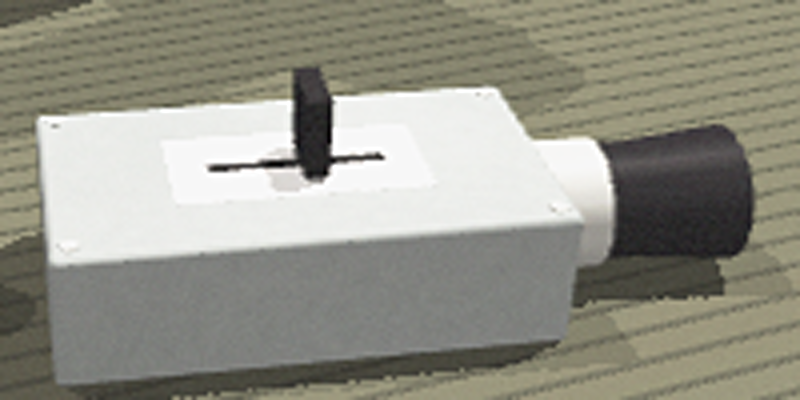

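View pics/b4.png

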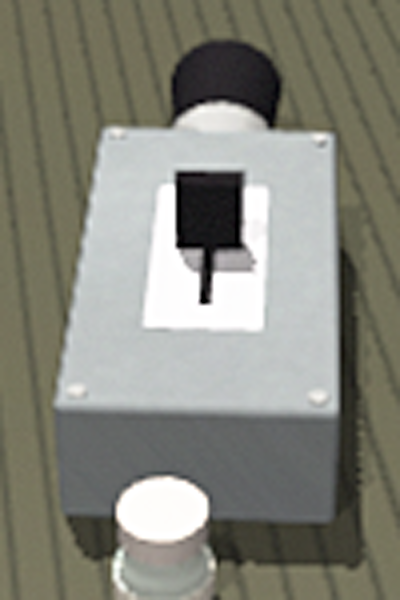

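```bash
cat > h.py <<'E'
import numpy as np
from bench import robot
def proj(c,P):
    T=np.array(c["T"]);p=(np.atleast_2d(P)-T[:3,3])@T[:3,:3]
    f=192/np.tan(np.radians(c["vfov"]/2))
    return p[:,:2]/p[:,2:]*f+[c["cx"],c["cy"]]
def ray(c,uv,z):
    T=np.array(c["T"]);f=192/np.tan(np.radians(c["vfov"]/2))
    d=T[:3,:3]@[(uv[0]-c["cx"])/f,(uv[1]-c["cy"])/f,1]
    return T[:3,3]+d*(z-T[2,3])/d[2]
E
python3 - <<'E'
from h import *
from scipy.optimize import least_squares
cs,cd=[robot.get_calibration(n) for n in("scene","side")]
loc=np.array([[-65,120,70],[65,120,70],[65,-120,70],[-65,-120,70]])/1e3
S=np.array([[497,89],[583,224],[50,264],[38,117]])/4+[200,170]
D=np.array([[103,128],[335,132],[338,412],[55,408]])/4+[190,120]
def W(p,l):
    c,s=np.cos(p[2]),np.sin(p[2]);return l@np.array([[c,s,0],[-s,c,0],[0,0,1]])+[p[0],p[1],0]
def run(cams):
    f=lambda p:np.concatenate([(proj(c,W(p,loc))-o).ravel() for c,o in cams]);return least_squares(f,[.5,-.1,0])
for cams in([(cs,S)],[(cd,D)],[(cs,S),(cd,D)]):
    r=run(cams);print(r.x.round(4),np.abs(r.fun).max().round(2))
p=r.x
def tab(q,c):
    l=np.array([[x,y,z] for x in(-17,17) for y in(-6,6) for z in(71.5,111.5)])/1e3+[0,-.035+q,0]
    u=proj(c,W(p,l));return np.r_[u.min(0),u.max(0)]
oS=np.array([293,67,332,180])/4+[200,170]*2 if 0 else np.array([293,67,332,180])/4+[200,170,200,170]
oD=np.array([176,170,244,249])/4+[190,120,190,120]
g=lambda q:np.r_[tab(q[0],cs)-oS,tab(q[0],cd)-oD]
r=least_squares(g,[.04]);print("q",r.x,r.fun.round(1))
print("lever_top",W(p,np.array([[0,-.035+r.x[0],.1115]])))
print("jar",ray(cd,(231,247),.055),ray(cs,(184,222),.055),"pliers",ray(cd,(176,218),.01),"board",ray(cs,(279,297),.0))
E
```

```text
[ 0.5692  0.0299 -0.2057] 1.79
[ 0.5677  0.0281 -0.1989] 0.87
[ 0.5684  0.0296 -0.202 ] 1.44
q [0.04230653] [-0.6  0.3  0.5  0.2 -0.3 -0.5  0.3  0.3]
lever_top [[0.56988996 0.03680447 0.1115    ]]
jar [ 0.52302208 -0.13358046  0.055     ] [ 0.52603011 -0.13270874  0.055     ] pliers [0.43126948 0.0149882  0.01      ] board [ 0.71203543 -0.01841948  0.        ]
```

Emit:
carry_out(
  increments=[
    [255, [0, 0, 0], -8.2],
    [255, [0, 0, 0], -8.2],
    [255, [0, 0, 0], -8.2],
    [255, [0, 0, 0], -8.2],
    [255, [0, 0, 0], -8.2],
    [255, [0, 0, 0], -8.2],
    [255, [0, 0, 0], -7.9],
    [255, [0, 0, 0], 0],
  ],
)

```text
time: 0.9
tool_pos: [0.2002, -0.512, 0.2189]
ee_rot: [-3.141, -0.001, 1.369]
wrist_force: [-0.0, 0.1, -0.1]
width: 0.0334
finger_force: 0.0
```

Emit:
carry_out(
  increments=[
    [255, [40, 15, 0], 0],
    [255, [40, 15, 0], 0],
    [255, [40, 15, 0], 0],
    [255, [40, 15, 0], 0],
    [255, [40, 15, 0], 0],
    [255, [40, 15, 0], 0],
    [255, [40, 15, 0], 0],
    [255, [40, 15, 0], 0],
  ],
)

```text
time: 1.7
tool_pos: [0.3824, -0.221, 0.2194]
ee_rot: [3.141, 0.0, 1.366]
wrist_force: [-0.2, -0.3, -0.2]
width: 0.0004
finger_force: 0.0
```

Emit:
carry_out(
  increments=[
    [255, [40, 15, 0], 0],
    [255, [40, 15, 0], 0],
    [255, [40, 15, 0], 0],
    [255, [40, 15, 0], 0],
    [255, [40, 15, 0], 0],
    [255, [40, 15, 0], 0],
    [255, [40, 15, 0], 0],
    [255, [0, 0, 0], 0],
  ],
)

```text
time: 2.5
tool_pos: [0.5421, 0.0347, 0.2182]
ee_rot: [-3.14, -0.002, 1.372]
wrist_force: [-0.1, -0.9, -1.1]
width: 0.0005
finger_force: 0.0
```

```bash
cat >> h.py <<'E'
def box(P):
    d=np.asarray(P)-[.5684,.0296,0];a=-.202;c,s=np.cos(a),np.sin(a)
    return np.r_[(c*d[0]+s*d[1]),(-s*d[0]+c*d[1]),d[2]].round(4)
def st():
    o=robot.get_obs();F=np.r_[o["wrist_force"]];print(o["time"],"box xyz",box(o["tool_pos"]),o["ee_rot"].round(3),F.round(1),o["width"])
E
python3 -c "from h import *;st()"
```

```text
2.5 box xyz [-0.0268 -0.0003  0.2182] [-3.140e+00 -2.000e-03  1.372e+00] [-0.1 -0.9 -1.1] 0.0004920767570862367
```

Emit:
carry_out(
  increments=[
    [255, [24, 13, 0], 0],
    [255, [24, 13, 0], 0],
    [255, [0, 0, 20], 0],
    [255, [0, 0, 20], 0],
    [255, [0, 0, 20], 0],
    [255, [0, 0, 20], 0],
    [255, [0, 0, 10], 0],
    [255, [0, 0, 0], 0],
  ],
)

```text
time: 3.3
tool_pos: [0.5745, 0.0718, 0.1274]
ee_rot: [-3.138, 0.001, 1.367]
wrist_force: [-0.7, -0.4, 0.0]
width: 0.0006
finger_force: 0.0
```

```bash
python3 -c "
from h import *;import cv2;st()
cv2.imwrite('pics/c.png',cv2.resize(robot.snapshot('side')[80:280,140:340],None,fx=3,fy=3,interpolation=2))"
```

```text
3.3 box xyz [-0.0025  0.0425  0.1274] [-3.138e+00  1.000e-03  1.367e+00] [-0.7 -0.4  0. ] 0.0005745014031798804
```

View pics/c.png

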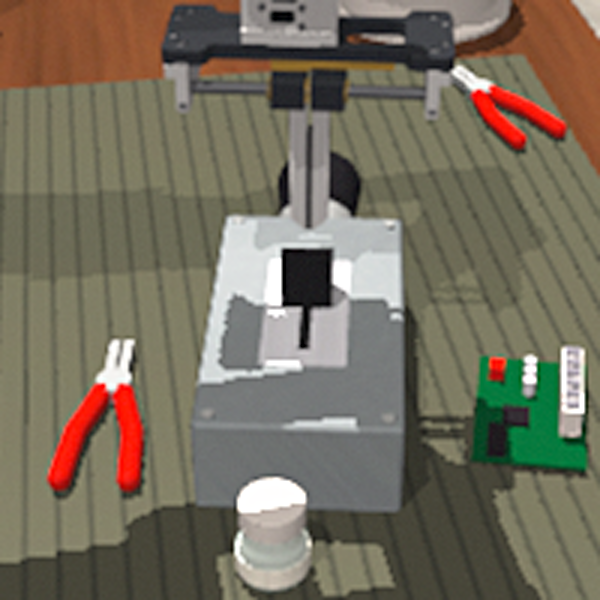

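The closed fingers are behind the lever on the duct side, centred on it (crop 308,225). Next I go down and push towards closed.

Emit:
carry_out(
  increments=[
    [255, [0, 0, 15], 0],
    [255, [0, 0, 15], 0],
    [255, [-6, 2, 0], 0],
    [255, [-6, 0, 0], 0],
    [255, [-6, 0, 0], 0],
    [255, [-6, 0, 0], 0],
    [255, [0, 0, 0], 0],
  ],
)

```text
time: 4.05
tool_pos: [0.5734, 0.0481, 0.1]
ee_rot: [3.14, -0.001, 1.369]
wrist_force: [0.5, 1.6, -0.8]
width: 0.0008
finger_force: 0.7
```

```bash
python3 -c "from h import *;st()"
```

```text
4.05 box xyz [0.0012 0.0191 0.1   ] [ 3.140e+00 -1.000e-03  1.369e+00] [ 0.5  1.6 -0.8] 0.0007600690599932685
```

Emit:
carry_out(
  increments=[
    [255, [-6, 0, 0], 0],
    [255, [-6, 0, 0], 0],
    [255, [-6, 0, 0], 0],
    [255, [-6, 0, 0], 0],
    [255, [-6, 0, 0], 0],
    [255, [0, 0, 0], 0],
  ],
)

```text
time: 4.65
tool_pos: [0.5667, 0.0176, 0.0995]
ee_rot: [-3.141, 0.002, 1.368]
wrist_force: [0.1, -1.0, 1.1]
width: 0.0008
finger_force: 0.0
```

```bash
python3 -c "from h import *;st()"
```

```text
4.65 box xyz [ 0.0007 -0.0121  0.0995] [-3.141e+00  2.000e-03  1.368e+00] [ 0.1 -1.   1.1] 0.0008247943153393705
```

Emit:
carry_out(
  increments=[
    [255, [-3, 0, 0], 0],
    [255, [-3, 0, 0], 0],
    [255, [-2, 0, 0], 0],
    [255, [0, 0, 0], 0],
  ],
)

```text
time: 5.05
tool_pos: [0.5652, 0.0114, 0.0992]
ee_rot: [-3.141, -0.0, 1.369]
wrist_force: [0.5, 1.5, -0.1]
width: 0.0002
finger_force: 0.6
```

Emit:
carry_out(
  increments=[
    [255, [-1, 0, 0], 0],
    [255, [0, 0, 0], 0],
  ],
)

```text
time: 5.25
tool_pos: [0.5652, 0.0113, 0.0992]
ee_rot: [-3.141, -0.002, 1.37]
wrist_force: [0.3, 4.8, -1.4]
width: 0.0006
finger_force: 2.1
```

```bash
python3 -c "from h import *;st()"
```

```text
5.25 box xyz [ 0.0006 -0.0186  0.0992] [-3.141e+00 -2.000e-03  1.370e+00] [ 0.3  4.8 -1.4] 0.0005715629894283751
```

Emit:
carry_out(
  increments=[
    [255, [-1, 0, 0], 0],
    [255, [-1, 0, 0], 0],
    [255, [0, 0, 0], 0],
  ],
)

```text
time: 5.55
tool_pos: [0.5652, 0.0112, 0.0993]
ee_rot: [-3.141, -0.005, 1.371]
wrist_force: [1.7, 9.0, -1.2]
width: 0.0006
finger_force: 4.4
```

```bash
python3 -c "from h import *;st()"
```

```text
5.55 box xyz [ 0.0006 -0.0187  0.0993] [-3.141 -0.005  1.371] [ 1.7  9.  -1.2] 0.000573265657105846
```

It holds 9 N with no motion, so the lever is at the closed stop. Now I back off, lift over, and go down on the other side.

Emit:
carry_out(
  increments=[
    [255, [6, 0, 0], 0],
    [255, [6, 0, 0], 0],
    [255, [0, 0, -23], 0],
    [255, [0, 0, -23], 0],
    [255, [0, 0, 0], 0],
    [255, [-18, 0, 0], 0],
    [255, [-18, 0, 0], 0],
    [255, [-18, 0, 0], 0],
  ],
)

```text
time: 6.35
tool_pos: [0.5558, -0.0336, 0.1442]
ee_rot: [-3.14, 0.001, 1.37]
wrist_force: [0.6, 0.8, 0.8]
width: 0.0003
finger_force: 0.0
```

```bash
python3 -c "
from h import *;import cv2;st()
cv2.imwrite('pics/d.png',cv2.resize(robot.snapshot('scene')[120:270,180:380],None,fx=4,fy=4,interpolation=2))"
```

```text
6.35 box xyz [ 0.0003 -0.0644  0.1442] [-3.14e+00  1.00e-03  1.37e+00] [0.6 0.8 0.8] 0.0002941265282688793
```

View pics/d.png

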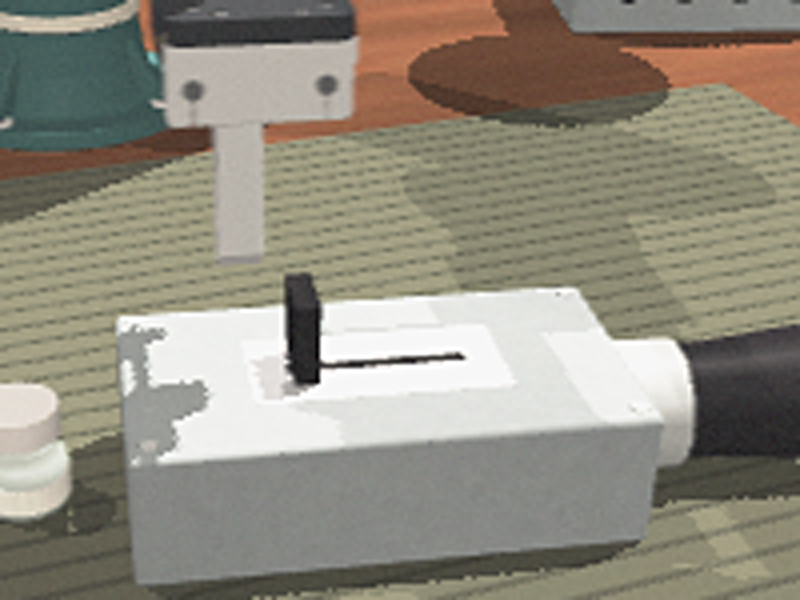

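The lever stands at the closed end of the slot (crop 303,330), and the finger is clear on its -y side. Down, then push towards the duct.

Emit:
carry_out(
  increments=[
    [255, [0, 0, 15], 0],
    [255, [0, 0, 15], 0],
    [255, [0, 0, 15], 0],
    [255, [5, 0, 0], 0],
    [255, [5, 0, 0], 0],
    [255, [4, 0, 0], 0],
    [255, [4, 0, 0], 0],
    [255, [0, 0, 0], 0],
  ],
)

```text
time: 7.2
tool_pos: [0.5603, -0.0151, 0.1008]
ee_rot: [3.141, 0.001, 1.37]
wrist_force: [0.3, -1.7, -1.6]
width: 0.0004
finger_force: 1.1
```

```bash
python3 -c "from h import *;st()"
```

```text
7.2 box xyz [ 0.001  -0.0454  0.1008] [3.141e+00 1.000e-03 1.370e+00] [ 0.3 -1.7 -1.6] 0.00035187426427481987
```

Emit:
carry_out(
  increments=[
    [255, [3, 0, 0], 0],
    [255, [3, 0, 0], 0],
    [255, [3, 0, 0], 0],
    [255, [3, 0, 0], 0],
    [255, [0, 0, 0], 0],
  ],
)

```text
time: 7.7
tool_pos: [0.5627, -0.004, 0.1011]
ee_rot: [3.141, 0.002, 1.369]
wrist_force: [-1.1, -3.7, 2.2]
width: 0.0005
finger_force: 2.1
```

```bash
python3 -c "from h import *;st()"
```

```text
7.7 box xyz [ 0.0011 -0.0341  0.1011] [3.141e+00 2.000e-03 1.369e+00] [-1.1 -3.7  2.2] 0.0005255767781578858
```

Emit:
carry_out(
  increments=[
    [255, [3, 0, 0], 0],
    [255, [3, 0, 0], 0],
    [255, [3, 0, 0], 0],
    [255, [0, 0, 0], 0],
  ],
)

```text
time: 8.1
tool_pos: [0.5643, 0.0067, 0.1002]
ee_rot: [-3.141, -0.002, 1.37]
wrist_force: [0.1, 0.1, -0.2]
width: 0.0003
finger_force: 0.0
```

```bash
python3 -c "
from h import *;import cv2;st()
cv2.imwrite('pics/e.png',cv2.resize(robot.snapshot('scene')[120:270,180:380],None,fx=4,fy=4,interpolation=2))"
```

```text
8.1 box xyz [ 0.0005 -0.0233  0.1002] [-3.141e+00 -2.000e-03  1.370e+00] [ 0.1  0.1 -0.2] 0.00030940241530416456
```

View pics/e.png

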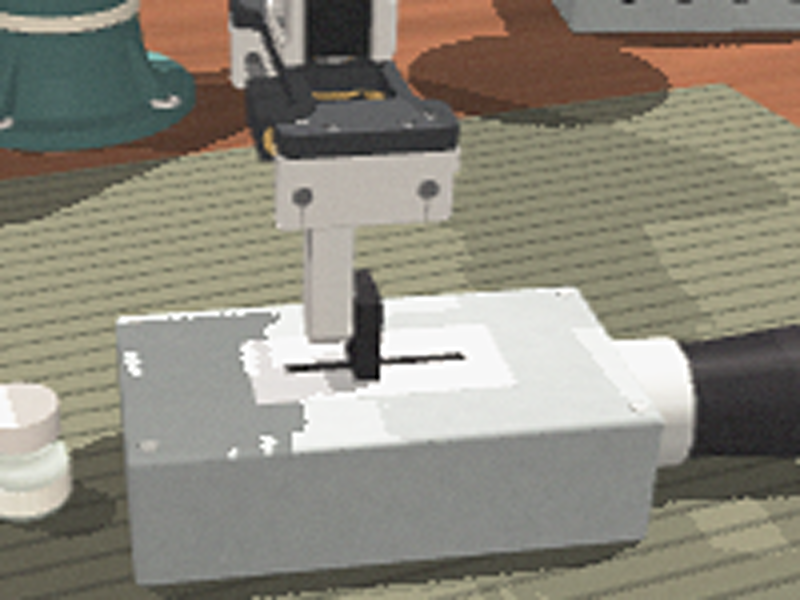

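The lever moved 61 crop px from closed, about 28 mm, so it is in the second click and free of the finger. One more 14 mm push.

Emit:
carry_out(
  increments=[
    [255, [3, 0, 0], 0],
    [255, [3, 0, 0], 0],
    [255, [3, 0, 0], 0],
    [255, [3, 0, 0], 0],
    [255, [2, 0, 0], 0],
    [255, [0, 0, 0], 0],
  ],
)

```text
time: 8.75
tool_pos: [0.5673, 0.0201, 0.1006]
ee_rot: [3.141, -0.001, 1.37]
wrist_force: [-0.4, -0.6, -1.0]
width: 0.0004
finger_force: 0.0
```

```bash
python3 -c "from h import *;st()"
```

```text
8.75 box xyz [ 0.0008 -0.0096  0.1006] [ 3.141e+00 -1.000e-03  1.370e+00] [-0.4 -0.6 -1. ] 0.000352955024773135
```

Emit:
carry_out(
  increments=[
    [255, [-6, 0, 0], 0],
    [255, [-8, 0, 0], 0],
    [255, [0, 0, -20], 0],
    [255, [0, 0, -30], 0],
    [255, [0, 0, -30], 0],
    [255, [0, 0, -10], 0],
    [255, [-20, 0, 0], 0],
    [255, [0, 0, 0], 0],
  ],
)

```text
time: 9.55
tool_pos: [0.5599, -0.0159, 0.1902]
ee_rot: [-3.142, 0.001, 1.367]
wrist_force: [-0.3, -0.0, 0.1]
width: 0.0004
finger_force: 0.0
```

```bash
python3 -c "
from h import *;import cv2;st()
cv2.imwrite('pics/f.png',cv2.resize(robot.snapshot('scene')[120:270,180:380],None,fx=4,fy=4,interpolation=2))"
```

```text
9.55 box xyz [ 0.0008 -0.0462  0.1902] [-3.142e+00  1.000e-03  1.367e+00] [-0.3 -0.   0.1] 0.00042750010242868374
```

View pics/f.png

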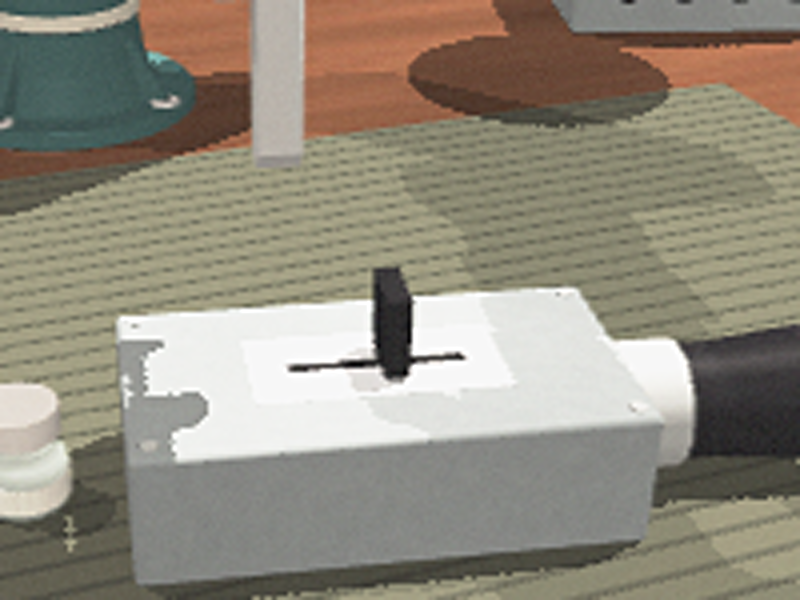

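The lever's left edge is at crop 373 (image 273.25), the same pixel position I fitted as 0.042 m at the start, so it is in the third click. The finger is clear, so I'm handing in.

```bash
python3 -c "
from bench import robot;print(robot.close_job())"
```

```text
the job is handed in; nothing more can be done
None
```

The lever was pushed fully closed (9 N against the stop with no movement), then back to the third click at about 42 mm by camera; it was never gripped, the pliers, board and jar were not touched, and I handed the job in (no verdict was returned).

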